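# Unlock the sprung shutter in the spice drawer and hold it open at the mark

## Task

Take the winged key out of its holder, push it fully home in the slot of the round lock beside the shuttered box, and turn it clockwise as far as it goes to draw the bolt; leave the key in the lock. Then pull the sprung shutter by its upright tab until its front edge is level with the steel marker on the rail, so that the grater inside can be reached, and finish while still holding it there with the gripper. Leave the salt cellar, tea infuser, jar and pepper grinder where they are.

Things in the scene. Friction and masses are not known exactly. Their poses are not given: they have to be found in the camera images.
- key_grip (a point): Centre of the key's black flat bow, the part to grasp. The key stands upright, z up: bow 26 mm along x, 10 mm thick along y (grasp across y), 44 mm tall. Below it a steel collar 32 mm in diameter, 4 mm thick, its underside 28 mm below this point; then the blade. The key is the same after half a turn about z. About 60 g.
- key_tip (a point): Middle of the lower end of the key's flat steel blade, 50 mm below key_grip, same axes. Blade 16 mm along x, 6 mm along y, 22 mm long below the collar. At the start the key hangs by its collar, loose in a slot of a fixed grey holder block 44 x 36 x 30 mm, with 2 mm of play a side: lift it straight up by 25 mm or more.
- keyhole (a point): Centre of the key slot at the top face of the lock's round steel knob (43 mm in diameter, top 55 mm above the work surface); turns with the knob, z up. Slot 18.5 mm along x, 8.5 mm along y (1.25 mm of play a side), 24 mm deep, mouth bevelled 2 mm. With the key fully home its collar rests on the knob and key_tip is 22 mm below this point.
- lock_knob (a joint): Turn of the lock's knob: 0 locked, grows clockwise seen from above, stop at 1.2 rad (bolt drawn; shutter free from about 1.0 rad). The key has about 0.15 rad of play in the slot, so turn the key about 1.35 rad in all. Turning takes about 0.05 N m and the knob stays where it is left.
- shutter_box: Fixed white box, 200 mm along x, 110 mm along y (y = -25 to +85 mm), 40 mm high, with the lock housing on its -y side; origin at its underside, on the tray floor 9 mm above the work surface. The shutter is pulled open along this frame's -x (towards the robot's side), between two steel rails.
- shutter: Bamboo shutter 90 x 90 x 6 mm sliding in the box's top. Origin: middle of its front (-x) edge, at its underside; axes as the box's. It can be pulled 90 mm along -x. A spring shuts it: about 3.5 N when closed, plus 0.7 N per 10 mm; let go, it shuts. While locked a bolt stands 2 mm in front of its front edge.
- shutter_tab (a point): Grasp point on the mid-line of the shutter's upright tab, 15 mm below the tab's top. The tab is 12 mm thick along the shutter's x, 36 mm wide along y, and stands 41 mm above the shutter's upper face. This point is 20 mm behind (+x of) the shutter's front edge and 26 mm above its upper face.
- mark (a point): Middle of the steel marker clip on the box's +y rail: an upright fin 3 mm thick along x, 14 mm along y, standing 14 mm above the rail; axes as the box's. The shutter is at the mark when its front edge (shutter) has this point's x in the box's frame: a pull of 40 to 75 mm, different each time.
- salt_cellar: Pale ceramic salt cellar with a bamboo lid, 68 mm in diameter, 46 mm high, origin at its underside; stands near the key holder. Leave alone.
- tea_infuser: Steel ball tea infuser, 45 mm in diameter, 48 mm high, origin at its underside; stands near the key holder. Leave alone.
- jar: Closed glass jar, 68 mm in diameter, 50 mm high, origin at its underside. Leave alone.
- pepper_grinder: Steel pepper grinder lying down, 44 mm in diameter, 140 mm long along its y, origin under its middle. Leave alone.
- key: The whole key; origin on its axis at the collar's underside, 28 mm below key_grip; same axes as key_grip.
There are look-alikes about, which are no part of the job. Leave any purple look-alike of the key alone.

How it is judged:
By the outcome, as a careful person would: the job done as asked, in the order asked, and still so for the second after the job is handed in, while the arm keeps its last pose, push and grip.
It also fails if it takes over 58 s, if anything falls off the work surface, if the arm or the gripper's body presses on something with over 40 N, if the wrist force passes 120 N, or if a joint passes its speed limit or range.

## Robot

A 7-joint arm with a two-finger parallel gripper is mounted at the origin on the work surface. World frame = base frame: x ahead of the robot, y to its left, z up, the work surface at z = 0. Lengths are in m, angles in rad, forces in N, time in s.
With the tool pointing down it reaches from about 0.35 to 0.9 m from the base axis. Payload 8.1 kg.
Tool frame: the origin (TCP) lies midway between the tips of the shut fingers; the grasp point (between the pads) lies arm.grasp_offset behind it (arm.grasp_offset is the distance from the TCP to the grasp point, in m); z points along the fingers, y is the line along which they close (so a half turn about z gives the same grasp; the last joint's range is limited). The gripper opens to 92 mm and grips with 3 to 60 N. Pads are 19 mm wide; open, the fingers measure 130 mm over their backs; the gripper's body (75 mm by 190 mm) begins 47 mm behind the grasp point.
Start: joints at [1.024, 0.434, 0.025, 1.573, -0.012, 1.134, -0.075], TCP at [0.268, -0.564, 0.227] pointing down, gripper open.
Joint ranges: [-2.62, 2.62], [-0.44, 2.09], [-1.27, 1.32], [0.08, 2.57], [-1.32, 4.46], [0.12, 2], [-2.74, 2.74]. Speed limits (rad/s): [2.22, 2.22, 3.01, 3.01, 3.14, 3.14, 3.14].

## Interface

Orientations are given as a rotation vector (axis times angle).
In Python, from cell import observe, imaging, arm gives the robot as it stands.
- The arm moves only by the tool apply_moves, never from a script. Its argument "commands" is a list of rows, each a list of 5 numbers: the opening in per cent of the stroke, from 0 (shut) to 100 (fully open), then the shift along the world's x, y, z in units of 0.06 m (1.0 is 0.06 m), then the turn about the world's z in units of 0.5 rad (1.0 is 0.5 rad). A call has 1 to 12 rows; each row shifts and turns the commanded pose from where the row before left it; what a row does not reach is not made up. A row lasts 1/8 s, in which the tool goes at most 62.5 mm and 10.7 degrees, less where a joint would pass 70% of its speed; a pose out of reach is approached as far as the arm can. A call with a number of a shift or a turn outside -1 to 1 is refused whole. A call with a gripper value outside its range is refused whole. The fingers move at their own pace and stop on an object; "newtons" is the grip in N (left out, the last holds). Time passes only in rows, so rows that do not move let the fingers close. It gives the time, the measured TCP pose, the force, the opening and the grip force at its end, in the units of the state.
- observe(): the state, without advancing time (a new reading comes with each control period).
- imaging.get_image(name): name is "scene" or "top"; returns (picture, depth): 420x560x3 uint8, red, green, blue; 420x560 float32, m along the optical axis (not along the pixel's ray), 0 where there is no reading.
- imaging.camera_params(name): a dict with "camera_matrix" (3x3 intrinsics, pixels), "origin" and "rotation" of the camera in the world. Camera axes: x right, y up, looking along -z (the intrinsics and any distortion apply to the point x, -y, -z); pixel columns grow to the right and rows downward; lengths in m; the calibration is good to about 2 mm. A picture is of the moment at which its call begins. camera_params takes no time and is no camera call.
- arm.sign_off(): hands the job in; it is judged then, once.
The state is a dict: "clock": time; "joints": joint angles; "dq": joint speeds; "joint_efforts": joint torques, N m; "position": TCP position; "ee_rot": TCP orientation; "force": force on the tool from outside, world axes, zero at the start; "ft_torque": the same for the moment, N m; "width": opening from 0.0 (shut) to 1.0 (fully open); "gripper_force": force on a finger pad.
Only numpy, scipy, OpenCV 4.12 (cv2) and the standard library are available. Lean on these libraries where they do the work, as an engineer would, in place of code of your own. Each camera call takes 0.05 s, during which the arm holds its last target. There are 200 camera calls.

## Working session

There is one attempt and no reset: what is moved stays moved. The work goes in short steps, Python scripts to look and compute and a tool call to move; the robot and the scene stay as the last step left them, time stands still between calls to the robot, and variables do not carry over. Pictures are saved under pics/ and viewed, at most 10 in all, crops included, and the job is handed in when it is done.

Besides the shell and the picture viewer there is one more tool, called after "Emit:" in YAML: its name, and indented under it one key for each argument. apply_moves: Moves the arm, as the interface text tells. Its arguments: {"type":"object","properties":{"commands":{"type":"array"},"newtons":{"type":"number"}},"required":["commands"]}

```bash
ls; mkdir -p pics; cat > h.py <<'E'
import numpy as np, cv2
from cell import observe, imaging, arm
def grab(n):
    im,d=imaging.get_image(n); np.savez(''+n+'.npz',im=im,d=d); return im,d
def load(n):
    z=np.load(''+n+'.npz'); return z['im'],z['d']
def P(n,u,v,d=None,z=None):
    c=imaging.camera_params(n);K=np.array(c['camera_matrix']);R=np.array(c['rotation']);o=np.array(c['origin'])
    r=np.linalg.inv(K)@np.array([u,v,1.0]); r=R@(r*[1,-1,-1])
    return o+r*(d if z is None else (z-o[2])/r[2])
def crop(im,x0,y0,x1,y1,s,f):
    c=cv2.resize(im[y0:y1,x0:x1],None,fx=s,fy=s,interpolation=cv2.INTER_CUBIC); cv2.imwrite('pics/'+f,c[:,:,::-1])
E
python3 - <<'E'
from h import *
for n in('scene','top'):
    im,d=grab(n); c=imaging.camera_params(n); print(n,c)
a=np.hstack([load('top')[0]]);cv2.imwrite('pics/top.png',a[:,:,::-1]);cv2.imwrite('pics/scene.png',load('scene')[0][:,:,::-1])
print(arm.grasp_offset,observe())
E
```

```text
pics
scene {'camera_matrix': array([[452.27352305,   0.        , 280.9559781 ],
       [  0.        , 452.27352305, 212.33502256],
       [  0.        ,   0.        ,   1.        ]]), 'origin': array([0.8534639 , 0.55805625, 0.73179585]), 'rotation': array([0.26739414, 0.95131015, 2.40944881])}
top {'camera_matrix': array([[449.50112339,   0.        , 276.03196252],
       [  0.        , 449.50112339, 215.64353686],
       [  0.        ,   0.        ,   1.        ]]), 'origin': array([0.32910987, 0.05195899, 1.05167224]), 'rotation': array([ 0.16200305, -0.16542135, -1.59779162])}
0.0188 {'clock': 0.1, 'joints': array([ 1.0243651 ,  0.43513053,  0.02494446,  1.57399553, -0.01159057,
        1.13399159, -0.07512101]), 'dq': array([-0.00091614, -0.00242907,  0.00010064, -0.00237192, -0.00108704,
        0.00128529, -0.00296903]), 'joint_efforts': array([ 4.03472208e-03, -6.69127536e+01,  9.88624692e-01, -3.15144789e+01,
       -6.04769820e-02,  3.74990806e-02,  2.34198001e-05]), 'position': array([ 0.26814809, -0.56405484,  0.22604135]), 'ee_rot': array([-3.06329182e+00, -6.91079307e-01,  6.61868709e-04]), 'force': array([-0.66247405,  0.94800636,  0.11191694]), 'ft_torque': array([-0.02117171,  0.00800567, -0.0285064 ]), 'gripper_force': 0.0, 'width': 1.0027889597551314}
```

View pics/top.png

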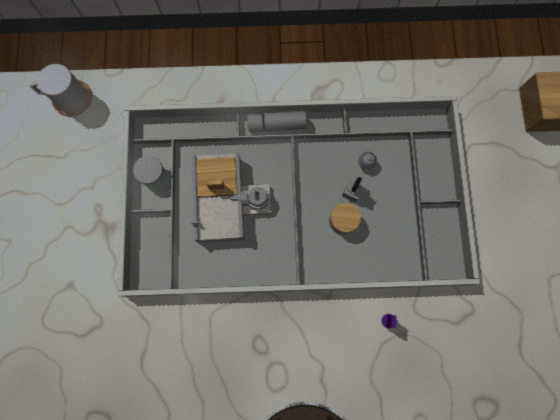

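View pics/scene.png

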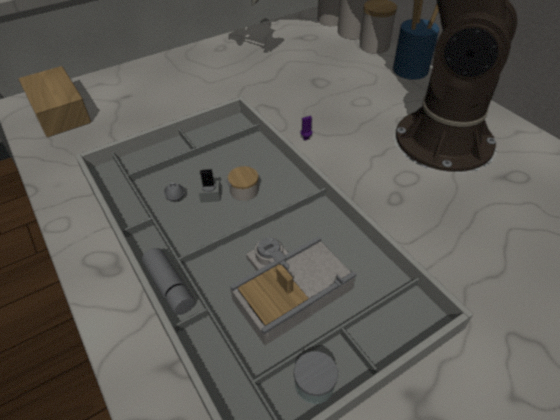

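The top view shows the key holder near (353,190), the lock knob at (257,196), the shutter spanning (197–237, 157–195) with its tab at (215,183), and the marker near (196,225). The purple decoy is at (389,321).

```bash
sed -i "s/R=np.array(c\['rotation'\])/R=cv2.Rodrigues(np.array(c['rotation']))[0]/" h.py
python3 - <<'E'
from h import *
im,d=load('top')
im=np.clip(im.astype(float)*1.7,0,255).astype(np.uint8)
a=cv2.resize(im[140:250,180:280],None,fx=5,fy=5,interpolation=cv2.INTER_CUBIC)
b=cv2.resize(im[145:200,335:390],None,fx=5,fy=5,interpolation=cv2.INTER_CUBIC)
b=cv2.copyMakeBorder(b,0,a.shape[0]-b.shape[0],0,0,cv2.BORDER_CONSTANT)
cv2.imwrite('pics/c1.png',np.hstack([a,b])[:,:,::-1])
im,d=load('scene')
im=np.clip(im.astype(float)*1.7,0,255).astype(np.uint8)
a=cv2.resize(im[225:345,225:365],None,fx=4,fy=4,interpolation=cv2.INTER_CUBIC)
b=cv2.resize(im[160:220,190:235],None,fx=5,fy=5,interpolation=cv2.INTER_CUBIC)
b=cv2.copyMakeBorder(b,0,a.shape[0]-b.shape[0],0,0,cv2.BORDER_CONSTANT)
cv2.imwrite('pics/c2.png',np.hstack([a,b])[:,:,::-1])
E
```

```text
(no output)
```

View pics/c1.png

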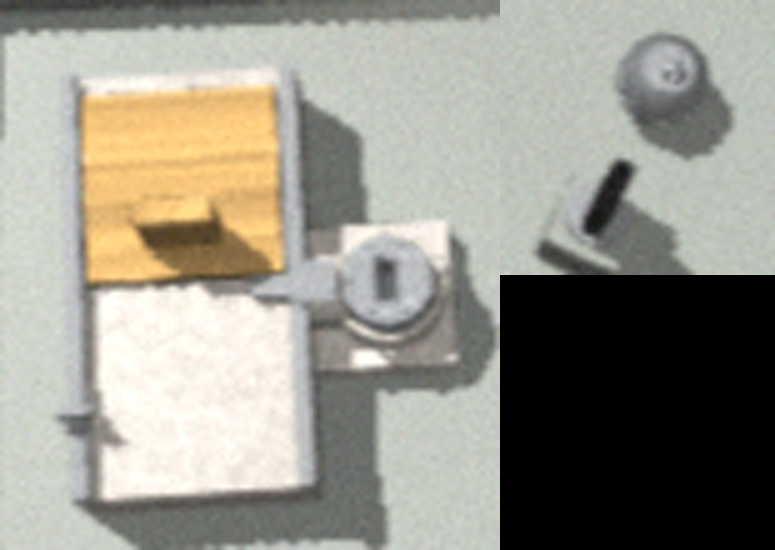

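View pics/c2.png

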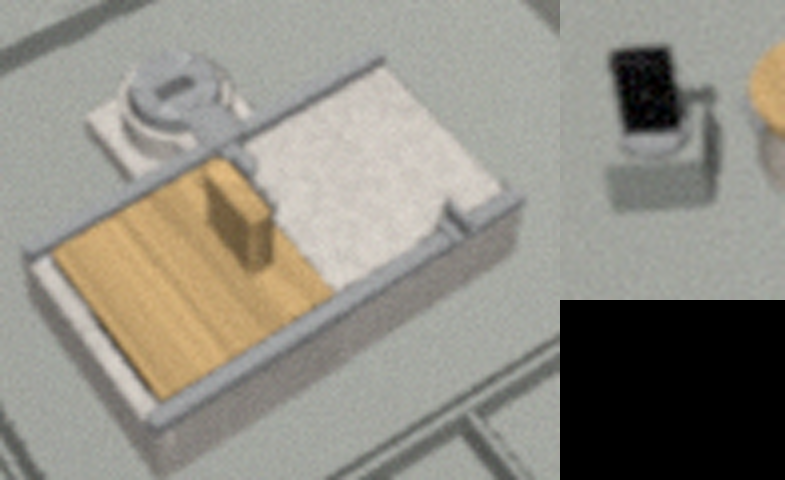

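Crop 1 shows the slot at about (257.2,196), aligned close to the image vertical. The tab's top face is near (214.6,181), the marker fin near (195.5,224), the front edge at row ~196 and the black bow at about (356.8,184), tilted. Crop 2 shows the same from the side, with the slot at about (269,247). Next I'll measure from depth.

```bash
cat >> h.py <<'E'
def cloud(n,im,d):
    c=imaging.camera_params(n);K=np.array(c['camera_matrix']);R=cv2.Rodrigues(np.array(c['rotation']))[0]
    v,u=np.mgrid[:420,:560]; r=np.stack([(u-K[0,2])/K[0,0],-(v-K[1,2])/K[1,1],-np.ones_like(u,float)],-1)*d[...,None]
    X=r@R.T+c['origin']; X[d==0]=np.nan; return X
E
python3 - <<'E'
from h import *
np.set_printoptions(precision=4,suppress=True)
for n in('top','scene'):
    im,d=load(n);X=cloud(n,im,d);mx=im.max(2)
    print(n)
    v0,v1,u0,u1=(170,195,348,366) if n=='top' else (165,192,194,225)
    m=np.zeros(mx.shape,bool);m[v0:v1,u0:u1]=mx[v0:v1,u0:u1]<30
    p=X[m];p=p[~np.isnan(p[:,0])];print('bow',len(p),p.mean(0),p.min(0),p.max(0))
    t=p[p[:,2]>p[:,2].max()-.012]; print(' top',t.mean(0),len(t));
    for zz in np.arange(.04,.12,.01):
        q=p[(p[:,2]>zz)&(p[:,2]<=zz+.01)]
        if len(q)>3:print('  z',zz,len(q),q.mean(0))
    r=cv2.minAreaRect((p[:,:2]*1000).astype(np.float32));print(' rect',r)
    # knob
    v0,v1,u0,u1=(180,215,240,275) if n=='top' else (232,265,250,285)
    q=X[v0:v1,u0:u1].reshape(-1,3); q=q[(abs(q[:,2]-.055)<.005)];print('knob',len(q),q.mean(0),cv2.minEnclosingCircle((q[:,:2]*1000).astype(np.float32)))
    # tab: high points
    v0,v1,u0,u1=(160,200,190,240) if n=='top' else (260,300,270,300)
    q=X[v0:v1,u0:u1].reshape(-1,3); q=q[q[:,2]>.078];print('tab',len(q),q.mean(0),q.max(0),cv2.minAreaRect((q[:,:2]*1000).astype(np.float32)))
# rays in top
for nm,u,v,z in [('slot',257.2,196,.055),('slotA',257.2,191.6,.055),('slotB',257.6,200,.055),('front L',197.2,196.3,.05),('front R',236.5,194.5,.05),('fin',195.5,223.5,.06),('railL0',193,155.5,.049),('railL1',197,239.5,.049),('railR0',237,154.5,.049),('railR1',241.5,237,.049)]:
    print(nm,P('top',u,v,z=z), cloud('top',*load('top'))[int(round(v)),int(round(u))])
for nm,u,v,z in [('slotS',225+176/4,225+88/4,.055),('finS',225+452/4,225+215/4,.055)]:
    print(nm,P('scene',u,v,z=z))
E
```

```text
top
bow 46 [ 0.5988 -0.1348  0.0816] [ 0.5912 -0.1432  0.0556] [ 0.6115 -0.1291  0.0911]
 top [ 0.601  -0.1361  0.0875] 33
  z 0.05 4 [ 0.5933 -0.1313  0.0566]
  z 0.07 6 [ 0.5929 -0.1323  0.0743]
  z 0.08000000000000002 30 [ 0.6008 -0.1361  0.0872]
 rect ((601.7396850585938, -136.32623291015625), (7.124953269958496, 21.820974349975586), 62.15418243408203)
knob 330 [0.585  0.0961 0.0557] ((584.116943359375, 105.93840789794922), 44.99005889892578)
tab 124 [0.6097 0.1786 0.0937] [0.6176 0.1967 0.1011] ((610.9962158203125, 179.28916931152344), (34.70622253417969, 13.570040702819824), 88.64466857910156)
scene
bow 162 [ 0.6023 -0.1364  0.0698] [ 0.5903 -0.1441  0.0459] [ 0.6131 -0.1296  0.089 ]
 top [ 0.6024 -0.137   0.0836] 59
  z 0.04 9 [ 0.6029 -0.1371  0.0482]
  z 0.05 32 [ 0.6019 -0.1361  0.0544]
  z 0.060000000000000005 43 [ 0.6021 -0.1358  0.0649]
  z 0.07 32 [ 0.6032 -0.136   0.076 ]
  z 0.08000000000000002 46 [ 0.6019 -0.1372  0.085 ]
 rect ((601.568115234375, -137.8432159423828), (10.605925559997559, 22.72367286682129), 70.81598663330078)
knob 433 [0.5876 0.0979 0.0556] ((582.4601440429688, 101.22822570800781), 37.140682220458984)
tab 212 [0.6119 0.1816 0.0922] [0.6171 0.1973 0.0997] ((610.7127075195312, 179.18104553222656), (13.034109115600586, 36.281097412109375), 2.9246928691864014)
slot [0.5863 0.0878 0.055 ] [0.5918 0.089  0.0338]
slotA [0.5967 0.0875 0.055 ] [0.5964 0.0881 0.0526]
slotB [0.5768 0.0871 0.055 ] [0.5765 0.0862 0.0562]
front L [0.5915 0.2258 0.05  ] [0.5925 0.2265 0.0488]
front R [0.5927 0.1355 0.05  ] [0.5933 0.1364 0.0523]
fin [0.5259 0.2277 0.06  ] [0.5249 0.2268 0.0589]
railL0 [0.6908 0.2362 0.049 ] [0.6854 0.234  0.0606]
railL1 [0.4912 0.2262 0.049 ] [0.4906 0.2267 0.046 ]
railR0 [0.6898 0.1329 0.049 ] [0.6885 0.1323 0.056 ]
railR1 [0.4936 0.1258 0.049 ] [0.4935 0.1246 0.0491]
slotS [0.5855 0.0892 0.055 ]
finS [0.5205 0.2191 0.055 ]
```

```bash
python3 - <<'E'
from h import *
np.set_printoptions(precision=4,suppress=True,linewidth=200)
for n,(u0,v0,u1,v1) in dict(top=(250,188,264,204),scene=(258,238,281,256)).items():
    im,d=load(n); g=cv2.cvtColor(im,cv2.COLOR_RGB2GRAY)
    print(g[v0:v1,u0:u1])
    w=g[v0:v1,u0:u1].astype(float)
    m=cv2.connectedComponentsWithStats((w<np.median(w)*.78).astype(np.uint8))
    X=cloud(n,im,d)
    q=X[v0:v1,u0:u1].reshape(-1,3);print('top z',np.nanmedian(q[:,2]))
    for i in range(1,m[0]):
        if m[2][i,4]>8:
            vv,uu=np.nonzero(m[1]==i); W=(np.median(w)-w[vv,uu]); c=[(uu*W).sum()/W.sum()+u0,(vv*W).sum()/W.sum()+v0]
            pts=np.array([P(n,a+u0,b+v0,z=.055)[:2] for a,b in zip(uu,vv)]); 
            print(n,m[2][i],c,P(n,*c,z=.055),pts.mean(0),cv2.minAreaRect((pts*1000).astype(np.float32)))
# clouds: rails & shutter front & fin
for n in('top','scene'):
    im,d=load(n);X=cloud(n,im,d).reshape(-1,3)
    s=(X[:,0]>.45)&(X[:,0]<.72)&(X[:,1]>.11)&(X[:,1]<.26); B=X[s]
    h=B[(B[:,2]>.03)]; print(n,'box rect',cv2.minAreaRect((h[:,:2]*1000).astype(np.float32)),len(h))
    t=B[B[:,2]>.075]; print(' tab>75 med',np.median(t,0),'max z',np.percentile(t[:,2],[90,98]))
    f=B[(B[:,0]<.55)&(B[:,2]>.062)]; print(' fin',len(f), f.mean(0) if len(f) else '',f[:,2].max() if len(f) else '')
E
```

```text
[[145 141 129 118 117 114 116 111 110 107 107 111 112 132]
 [138 129 113 108 107 113 115 112 115 109 105 110 112 113]
 [124 118 118 115 112 109 106 111 112 115 121 118 115 120]
 [117 113 117 116 101  81  79  95 101 106 117 120 112 118]
 [114 112 108 113  96  66  53  54  69  90 106 111 110 111]
 [109 109 110 110  96  61  44  39  56  89 108 113 111 112]
 [111 111 113 111  96  61  48  48  59  90 111 114 112 114]
 [104 111 114 109  94  68  52  58  66  90 112 111 114 116]
 [ 99 114 115 111  99  70  55  62  63  93 110 115 112 112]
 [108 110 112 112  97  73  57  59  67  88 105 113 112 109]
 [106 113 115 112 104  76  59  62  66  87 106 112 111 113]
 [109 112 109 111 100  78  64  65  74  89 108 118 120 114]
 [104 110 114 116 109  98  96  97 102 101 114 123 125 114]
 [ 91 109 116 110 110 111 111 113 111 111 113 109 111 109]
 [ 61  95 106 105  94 105 120 123 116 110 102  95  98  73]
 [ 62  62  79  96 101 109 106 110 106 105 103  90  69  52]]
top z 0.05500696422767104
top [ 5  3  4  9 34] [np.float64(256.49006828057105), np.float64(195.11359404096834)] [0.5884 0.0894 0.055 ] [0.5881 0.0895] ((58
[... 2042 characters left out ...]
89.67481231689453)
scene [ 0 12  7  6 15] [np.float64(260.17241379310343), np.float64(253.0735632183908)] [0.6072 0.0924 0.055 ] [0.607  0.0927] ((607.1357421875, 92.47980499267578), (4.0097198486328125, 16.761674880981445), 11.342900276184082)
top box rect ((591.4068603515625, 173.32327270507812), (202.1824951171875, 126.376220703125), 0.6542201638221741) 4283
 tab>75 med [0.6083 0.1786 0.0956] max z [0.0991 0.1003]
 fin 18 [0.5278 0.228  0.0678] 0.07490315920260715
scene box rect ((590.3287353515625, 173.1203155517578), (200.85977172851562, 125.48784637451172), 1.818305492401123) 6599
 tab>75 med [0.6132 0.1826 0.0946] max z [0.0973 0.0983]
 fin 32 [0.5261 0.2269 0.0683] 0.0717383778432732
```

Emit:
apply_moves:
  commands:
    - [45,0.4,0.5,0,0.36]
    - [45,0.46,0.6,0,0.36]
    - [45,0.46,0.6,0,0.36]
    - [45,0.46,0.6,0,0.36]
    - [45,0.46,0.6,0,0.36]
    - [45,0.46,0.6,0,0.36]
    - [45,0.46,0.6,0,0.36]
    - [45,0.46,0.6,0,0.36]
    - [45,0.46,0.6,0,0.36]
    - [45,0.46,0.6,0,0.36]
    - [45,0.46,0.6,0,0.36]
    - [45,0.46,0.6,0,0.36]

```text
clock: 1.6
position: [0.5965, -0.1374, 0.2264]
ee_rot: [-0.826, -3.03, 0.0]
force: [-0.4, -0.6, -0.4]
width: 0.453
gripper_force: 0.0
```

```bash
cat >> h.py <<'E'
def st():
    o=observe();R=cv2.Rodrigues(np.array(o['ee_rot']))[0]
    print('t',round(o['clock'],2),'tcp',np.round(o['position'],4),'yline',np.round(np.degrees(np.arctan2(R[1,1],R[0,1]))%180,2),'F',np.round(o['force'],1),'w',round(o['width'],3),'gf',round(o['gripper_force'],1),'j7',np.round(o['joints'][6],2)); return o
E
python3 - <<'E'
from h import *
st()
im,d=load('scene')
k=lambda x,y:(190+x/5-130.4-(0)+18,0)
# bow quad top edge / bottom edge corners in scene crop (offset 560)
f=lambda x,y:(190+(x-560)/5-.4,160+y/5-.4)
a=[P('scene',*f(608,50),z=.089),P('scene',*f(668,46),z=.089)]
b=[P('scene',*f(622,135),z=.045),P('scene',*f(685,130),z=.045)]
for p in(a,b):
    e=p[1]-p[0];print(p,np.degrees(np.arctan2(e[1],e[0])),np.linalg.norm(e))
im,d=load('top')
f=lambda x,y:(335+(x-500)/5-.4,145+y/5-.4)
for p in([P('top',*f(612,163),z=.089),P('top',*f(585,228),z=.089)],[P('top',*f(635,168),z=.089),P('top',*f(605,230),z=.089)]):
    e=p[1]-p[0];print(p,np.degrees(np.arctan2(e[1],e[0])),np.linalg.norm(e))
E
```

```text
t 1.6 tcp [ 0.5965 -0.1374  0.2264] yline 59.5 F [-0.4 -0.6 -0.4] w 0.453 gf 0.0 j7 0.93
[array([ 0.61220256, -0.14803424,  0.089     ]), array([ 0.58965206, -0.13613381,  0.089     ])] 152.17834470878046 0.025497950561230786
[array([ 0.61516051, -0.14224638,  0.045     ]), array([ 0.59059341, -0.12976889,  0.045     ])] 153.07424956796547 0.027554137029044603
[array([ 0.61323752, -0.13675066,  0.089     ]), array([ 0.58373227, -0.12269697,  0.089     ])] 154.53100105580944 0.032681274160747134
[array([ 0.61058033, -0.14682447,  0.089     ]), array([ 0.58252116, -0.13148432,  0.089     ])] 151.3342463338351 0.03197869607333702
```

Emit:
apply_moves:
  commands:
    - [45,0.09,0,-0.3,0.105]
    - [45,0,0,-0.6,0]
    - [45,0,0,-0.6,0]
    - [45,0,0,-0.6,0]
    - [45,0,0,-0.5,0]
    - [45,0,0,-0.34,0]
    - [45,0,0,0,0]
    - [45,0,0,0,0]

```text
clock: 2.6
position: [0.602, -0.1386, 0.0513]
ee_rot: [0.755, 3.048, 0.0]
force: [0.3, -1.0, 0.1]
width: 0.453
gripper_force: 0.0
```

```bash
python3 - <<'E'
from h import *
st()
a,d=grab('top');b,d=grab('scene')
f=lambda i:np.clip(i.astype(float)*1.7,0,255).astype(np.uint8)
A=cv2.resize(f(a)[145:225,315:395],(400,400),interpolation=cv2.INTER_CUBIC)
B=cv2.resize(f(b)[130:210,165:245],(400,400),interpolation=cv2.INTER_CUBIC)
cv2.imwrite('pics/g1.png',np.hstack([A,B])[:,:,::-1])
E
```

```text
t 2.6 tcp [ 0.602  -0.1386  0.0513] yline 62.17 F [ 0.3 -1.   0.1] w 0.453 gf 0.0 j7 0.87
```

View pics/g1.png

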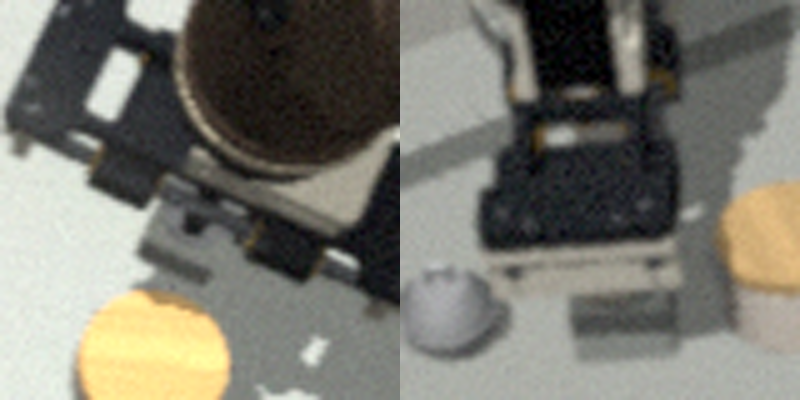

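The open fingers straddle the bow over the holder, clear of the infuser (440,310) and the salt cellar. Now I'll close and lift.

Emit:
apply_moves:
  commands:
    - [0,0,0,0,0]
    - [0,0,0,0,0]
    - [0,0,0,0,0]
    - [0,0,0,0,0]
    - [0,0,0,0,0]
    - [0,0,0,0,0]
  newtons: 30

```text
clock: 3.45
position: [0.6013, -0.1385, 0.0504]
ee_rot: [0.755, 3.05, -0.0]
force: [-1.4, 0.2, 1.5]
width: 0.108
gripper_force: 30.0
```

Emit:
apply_moves:
  commands:
    - [0,0,0,0.15,0]
    - [0,0,0,0.3,0]
    - [0,0,0,0.5,0]
    - [0,0,0,0.5,0]
    - [0,0,0,0.4,0]
    - [0,0,0,0,0]

```text
clock: 4.2
position: [0.6029, -0.1383, 0.1645]
ee_rot: [0.754, 3.045, 0.001]
force: [-0.1, 0.9, -1.7]
width: 0.106
gripper_force: 30.0
```

```bash
python3 - <<'E'
from h import *
st()
E
```

```text
t 4.2 tcp [ 0.6029 -0.1383  0.1645] yline 62.19 F [-0.1  0.9 -1.7] w 0.106 gf 30.0 j7 0.94
```

Emit:
apply_moves:
  commands:
    - [0,-0.03,0.2,0,0.11]
    - [0,-0.03,0.4,0,0.11]
    - [0,-0.03,0.5,0,0.11]
    - [0,-0.03,0.5,0,0.11]
    - [0,-0.03,0.5,0,0.11]
    - [0,-0.03,0.5,-0.11,0.11]
    - [0,-0.03,0.5,-0.15,0.11]
    - [0,-0.03,0.4,-0.2,0.11]
    - [0,-0.025,0.275,-0.2,0.13]
    - [0,0,0,0,0]
    - [0,0,0,0,0]

```text
clock: 5.58
position: [0.5858, 0.0869, 0.1216]
ee_rot: [0.028, -3.141, 0.001]
force: [-0.6, -0.1, 0.2]
width: 0.105
gripper_force: 30.0
```

```bash
python3 - <<'E'
from h import *
st()
b,d=grab('scene');c,e=grab('top')
f=lambda i:np.clip(i.astype(float)*1.9,0,255).astype(np.uint8)
B=cv2.resize(f(b)[180:280,225:325],(600,600),interpolation=cv2.INTER_CUBIC)
C=cv2.resize(f(c)[170:220,245:275],(200,333),interpolation=cv2.INTER_CUBIC)
C=cv2.copyMakeBorder(C,0,267,0,0,cv2.BORDER_CONSTANT)
cv2.imwrite('pics/h1.png',np.hstack([B,C])[:,:,::-1])
E
```

```text
t 5.58 tcp [0.5858 0.0869 0.1216] yline 91.02 F [-0.6 -0.1  0.2] w 0.105 gf 30.0 j7 0.96
```

View pics/h1.png

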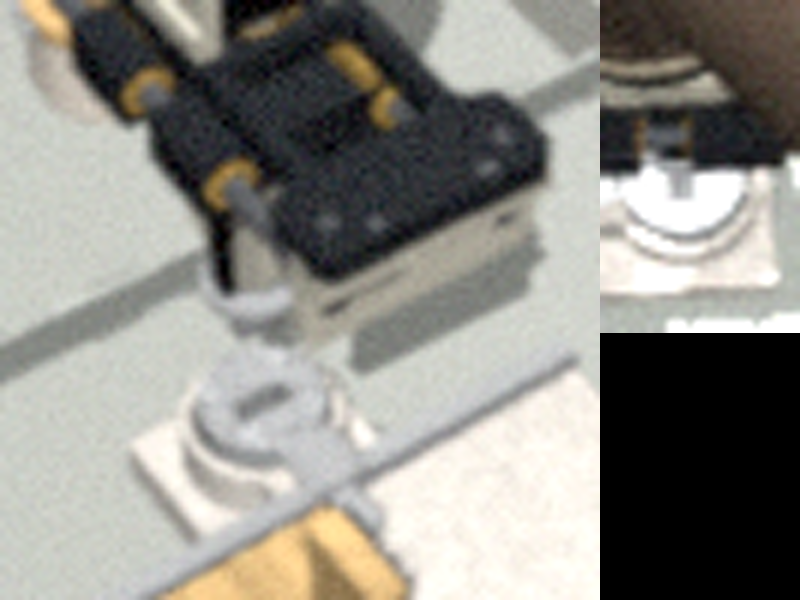

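The scene crop shows the slot at about (264,401) and the collar's left end at (202,285), with its lower rim at about (240,320). I'll overlay a projected model to compare them.

```bash
cat >> h.py <<'E'
def proj(n,X):
    c=imaging.camera_params(n);K=np.array(c['camera_matrix']);R=cv2.Rodrigues(np.array(c['rotation']))[0]
    q=(np.atleast_2d(X)-c['origin'])@R*[1,-1,-1]; q=q@K.T; return q[:,:2]/q[:,2:]
def circ(x,y,z,r): 
    t=np.linspace(0,2*np.pi,60); return np.c_[x+r*np.cos(t),y+r*np.sin(t),0*t+z]
def box(x,y,z,a,b,yaw):
    c,s=np.cos(yaw),np.sin(yaw); p=np.array([[1,1],[-1,1],[-1,-1],[1,-1],[1,1]])*[a/2,b/2]; return np.c_[x+p@[c,-s],y+p@[s,c],np.full(5,z)]
E
python3 - <<'E'
from h import *
b,_=load('scene');s=8;u0,v0,u1,v1=245,210,315,285
B=cv2.resize(np.clip(b.astype(float)*1.9,0,255).astype(np.uint8)[v0:v1,u0:u1],None,fx=s,fy=s,interpolation=cv2.INTER_CUBIC)
def dr(X,col): cv2.polylines(B,[np.int32(((proj('scene',X)-[u0,v0])+.5)*s)],False,col,1)
kx,ky,kz=.5858,.0869,.1216+.0166
dr(circ(kx,ky,kz-.028,.016),(255,0,0));dr(circ(kx,ky,kz-.024,.016),(255,0,0));dr(box(kx,ky,kz-.05,.016,.006,.018),(255,0,0));dr(box(kx,ky,kz-.028,.016,.006,.018),(255,0,0))
dr(circ(.587,.088,.055,.0215),(0,0,255));dr(box(.587,.088,.055,.0185,.0085,.018),(0,0,255))
cv2.imwrite('pics/h2.png',B[:,:,::-1])
E
```

```text
(no output)
```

View pics/h2.png

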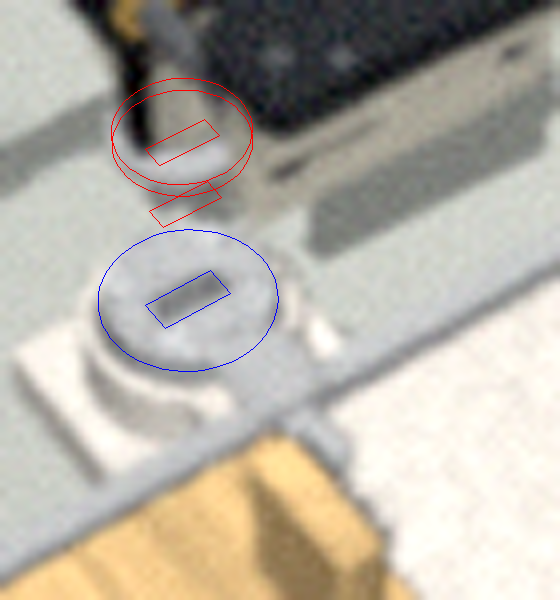

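The model overlay matches the image within about 1 mm. I'll shift slightly and start lowering, watching the force.

Emit:
apply_moves:
  commands:
    - [0,0.02,0.022,-0.15,0]
    - [0,0,0,-0.2,0]
    - [0,0,0,-0.15,0]
    - [0,0,0,-0.06,0]
    - [0,0,0,-0.04,0]
    - [0,0,0,-0.04,0]
    - [0,0,0,0,0]

```text
clock: 6.55
position: [0.5869, 0.0893, 0.0848]
ee_rot: [-0.031, 3.14, -0.001]
force: [-4.0, -1.9, 12.4]
width: 0.103
gripper_force: 30.0
```

Emit:
apply_moves:
  commands:
    - [0,-0.02,-0.015,0,0]
    - [0,0,0,0,0]
    - [0,0,0,-0.02,0]
    - [0,0,0,0,0]

```text
clock: 7.05
position: [0.5867, 0.0892, 0.0845]
ee_rot: [-0.031, 3.138, 0.001]
force: [-3.7, -2.2, 16.7]
width: 0.107
gripper_force: 30.0
```

Emit:
apply_moves:
  commands:
    - [0,0,0,0.09,0]
    - [0,0,0,0,0]

```text
clock: 7.3
position: [0.5858, 0.0886, 0.088]
ee_rot: [-0.031, 3.14, 0.0]
force: [0.3, 0.5, -0.3]
width: 0.108
gripper_force: 30.0
```

```bash
python3 - <<'E'
from h import *
o=st();print(o['ft_torque'])
a,_=load('scene');a0=a
b,_=grab('scene');u0,v0,u1,v1=245,210,315,285;s=8
B=cv2.resize(np.clip(b.astype(float)*1.9,0,255).astype(np.uint8)[v0:v1,u0:u1],None,fx=s,fy=s,interpolation=cv2.INTER_CUBIC)
def dr(X,col): cv2.polylines(B,[np.int32(((proj('scene',X)-[u0,v0])+.5)*s)],False,col,1)
kx,ky,kz=o['position']+[0,0,.0166]
dr(circ(kx,ky,kz-.028,.016),(255,0,0));dr(box(kx,ky,kz-.05,.016,.006,.018),(255,0,0))
dr(circ(.587,.088,.055,.0215),(0,0,255))
cv2.imwrite('pics/h3.png',B[:,:,::-1])
E
```

```text
t 7.3 tcp [0.5858 0.0886 0.088 ] yline 91.13 F [ 0.3  0.5 -0.3] w 0.108 gf 30.0 j7 0.93
[ 0.1373445  -0.09412326  0.03428313]
```

View pics/h3.png

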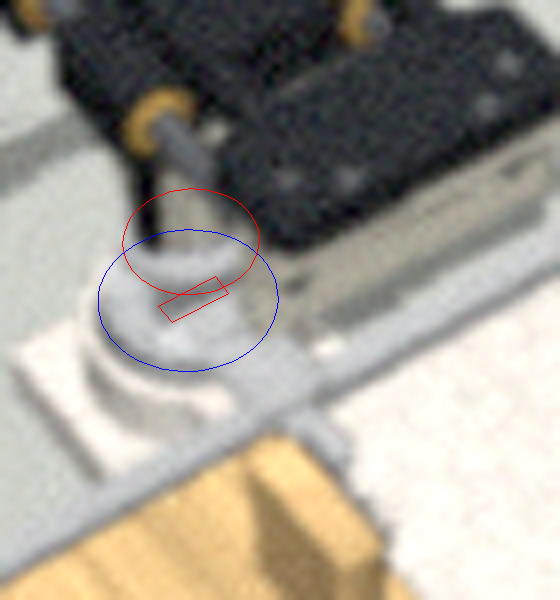

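The collar is directly above the knob, with grey slot or blade visible at about (160–235, 285–310). I'll compare pixel values with the empty-slot picture.

```bash
python3 - <<'E'
from h import *
np.set_printoptions(linewidth=200)
b,_=load('scene');g=cv2.cvtColor(b,cv2.COLOR_RGB2GRAY);print(g[234:256,256:282])
for k in range(3):
    o=observe();print(o['position'],o['force'],o['ft_torque'])
E
```

```text
[[111 111 110 103  86  48  20   7  33  61  73  79  72  69  56  44  32  17  19  20  24  24  23  26  27  30]
 [108 108 109 108  92  57  22  13  29  64  74  78  78  82  73  55  43  31  19  22  21  11  22  26  26  30]
 [112 111 110 108  94  65  23   7  25  56  73  76  79  84  81  66  51  38  34  25  14  22  23  27  21  27]
 [112 112 111 108  95  67  25   1  24  57  77  76  80  86  84  73  56  43  47  41  29  16  18  26  26  25]
 [110 109 112 108 100  74  31   9  25  60  75  80  78  85  85  78  67  57  61  62  43  24  20  14  29  26]
 [108 108 110 108 104  79  40  18  17  55  74  76  78  86  82  81  75  71  76  76  63  38  20  15  20  20]
 [108 114 111 107 102  89  61  28  31  56  71  75  77  84  87  81  82  90  90  82  64  48  28  21  13  11]
 [109 112 112 104  94  95  84  66  58  74  84  85  83  93  90  95  99 104  96  81  72  63  50  51  39  33]
 [113 116 119 110  97  96  97  94  92  98 101 101 104 107 102 103 108 101  94  83  75  76  75  75  69  62]
 [112 121 118 115 100  90  93  96  99 104 105 107 105 105 106 103 101  90  82  77  78  78  80  85  85  84]
 [115 121 117 116 109 105  93 
[... 887 characters left out ...]
 102 104 103 103 106 100  96  99 102 100  90]
 [115 109  83  66  69  83  95 101 103 111 113 117 116 110 105 105 108 110 108 109 106 107 106 105 109 102]
 [105 112 105  84  73  71  75  81  93 103 104 105 107 104 103 105 109 109 107 108 111 107 105 109 107 104]
 [ 91 105 118 109  89  76  73  76  81  86  88  83  85  86  86  95 102 101 105 109 109 111 112 108 109 107]]
[0.58554219 0.08846824 0.08760827] [-0.31447617  0.10706121 -0.90391724] [ 0.11254634 -0.1401348   0.01415403]
[0.58554219 0.08846824 0.08760827] [-0.31447617  0.10706121 -0.90391724] [ 0.11254634 -0.1401348   0.01415403]
[0.58554219 0.08846824 0.08760827] [-0.31447617  0.10706121 -0.90391724] [ 0.11254634 -0.1401348   0.01415403]
```

Emit:
apply_moves:
  commands:
    - [0,0.05,0.03,0,0]
    - [0,0,0,0,0]
    - [0,0,0,-0.04,0]
    - [0,0,0,-0.04,0]
    - [0,0,0,-0.02,0]
    - [0,0,0,0,0]
  newtons: 45

```text
clock: 8.1
position: [0.5888, 0.0897, 0.0845]
ee_rot: [-0.03, 3.14, -0.003]
force: [-11.6, -9.0, 33.8]
width: 0.106
gripper_force: 45.0
```

```bash
python3 - <<'E'
from h import *
o=st();print(o['ft_torque'])
E
```

```text
t 8.1 tcp [0.5888 0.0897 0.0845] yline 91.09 F [-11.6  -9.   33.8] w 0.106 gf 45.0 j7 0.92
[-2.00245529  2.63505333 -0.01933413]
```

Emit:
apply_moves:
  commands:
    - [0,0,0,0.1,0]
    - [0,-0.07,-0.045,0,0]
    - [0,0,0,0,0]
    - [0,0,0,-0.04,0]
    - [0,0,0,-0.03,0]
    - [0,0,0,0,0]

```text
clock: 8.85
position: [0.5841, 0.0876, 0.083]
ee_rot: [0.031, -3.141, -0.0]
force: [-0.5, 0.3, -1.2]
width: 0.104
gripper_force: 45.0
```

No contact force below the earlier contact height, so the blade is entering the slot. I'll keep lowering.

Emit:
apply_moves:
  commands:
    - [0,0,0,-0.04,0]
    - [0,0,0,-0.04,0]
    - [0,0,0,-0.04,0]
    - [0,0,0,0,0]

```text
clock: 9.35
position: [0.5841, 0.0875, 0.0759]
ee_rot: [0.031, -3.141, 0.0]
force: [0.2, -0.8, 0.2]
width: 0.112
gripper_force: 45.0
```

Emit:
apply_moves:
  commands:
    - [0,0,0,-0.04,0]
    - [0,0,0,-0.04,0]
    - [0,0,0,-0.03,0]
    - [0,0,0,-0.03,0]
    - [0,0,0,0,0]

```text
clock: 9.98
position: [0.5841, 0.0875, 0.0676]
ee_rot: [0.031, -3.141, 0.0]
force: [-0.1, -0.4, -0.6]
width: 0.105
gripper_force: 45.0
```

Emit:
apply_moves:
  commands:
    - [0,0,0,-0.025,0]
    - [0,0,0,-0.02,0]
    - [0,0,0,0,0]

```text
clock: 10.35
position: [0.5845, 0.0877, 0.0663]
ee_rot: [-0.031, 3.141, -0.001]
force: [-4.0, -0.9, 13.1]
width: 0.107
gripper_force: 45.0
```

Seated at TCP z = 0.066, as predicted, with a 13 N reaction. Turning clockwise.

Emit:
apply_moves:
  commands:
    - [0,0,0,0.01,-0.2]
    - [0,0,0,0,-0.2]
    - [0,0,0,0,-0.2]
    - [0,0,0,0,-0.2]
    - [0,0,0,0,-0.2]
    - [0,0,0,0,-0.2]
    - [0,0,0,0,-0.2]
    - [0,0,0,0,-0.2]
    - [0,0,0,0,-0.2]
    - [0,0,0,0,-0.2]
    - [0,0,0,0,-0.2]
    - [0,0,0,0,0]

```text
clock: 11.85
position: [0.5848, 0.088, 0.0664]
ee_rot: [1.614, 2.694, 0.002]
force: [-1.5, -0.2, 6.4]
width: 0.104
gripper_force: 45.0
```

```bash
python3 - <<'E'
from h import *
o=st();print(o['ft_torque'])
E
```

```text
t 11.85 tcp [0.5848 0.088  0.0664] yline 28.14 F [-1.5 -0.2  6.4] w 0.104 gf 45.0 j7 -0.01
[ 0.0930877  -0.02810984 -0.07114264]
```

Emit:
apply_moves:
  commands:
    - [0,0,0,0,-0.2]
    - [0,0,0,0,-0.2]
    - [0,0,0,0,-0.1]
    - [0,0,0,0,0]
    - [0,0,0,0,0]

```text
clock: 12.48
position: [0.5851, 0.0881, 0.0664]
ee_rot: [1.934, 2.474, 0.003]
force: [1.1, 0.2, 5.7]
width: 0.109
gripper_force: 45.0
```

```bash
python3 - <<'E'
from h import *
o=st();print(o['ft_torque'])
E
```

```text
t 12.47 tcp [0.5851 0.0881 0.0664] yline 13.96 F [1.1 0.2 5.7] w 0.109 gf 45.0 j7 -0.21
[ 0.17598889 -0.21125863 -0.04890874]
```

Emit:
apply_moves:
  commands:
    - [0,0,0,0,-0.1]
    - [0,0,0,0,-0.1]
    - [0,0,0,0,0]
    - [0,0,0,0,0]

```text
clock: 12.98
position: [0.5852, 0.0881, 0.0664]
ee_rot: [2.055, 2.375, 0.003]
force: [1.4, 1.7, 5.5]
width: 0.106
gripper_force: 45.0
```

```bash
python3 - <<'E'
from h import *
o=st();print(o['ft_torque'])
im,d=grab('scene')
f=np.clip(im.astype(float)*1.9,0,255).astype(np.uint8)
crop(f,225,205,365,325,5,'t1.png')
E
```

```text
t 12.97 tcp [0.5852 0.0881 0.0664] yline 8.27 F [1.4 1.7 5.5] w 0.106 gf 45.0 j7 -0.29
[ 0.14124756 -0.29191116  0.35580613]
```

View pics/t1.png

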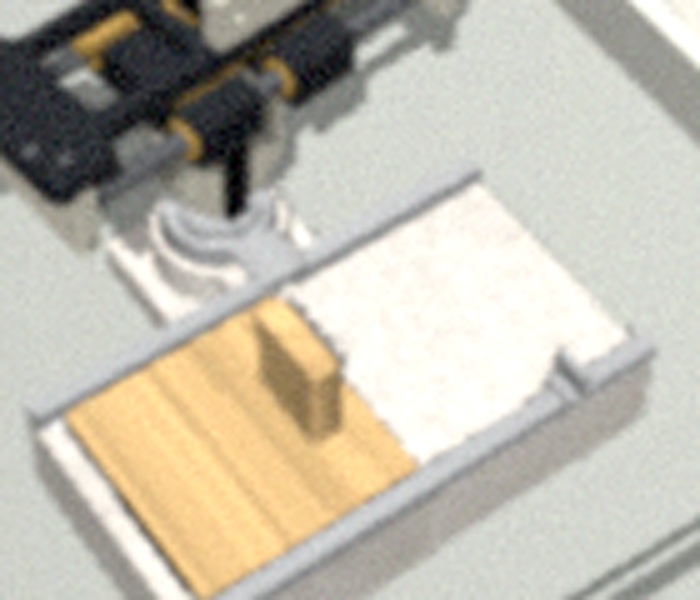

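Torque has risen to 0.36 N m, so the knob is at its stop. The picture shows the bolt drawn back from in front of the shutter, with the tab at about (300,360) and the marker at (572,370). Now I'll release and go to the tab.

Emit:
apply_moves:
  commands:
    - [35,0,0,0,0]
    - [35,0,0,0,0]
    - [35,0,0,0,0]
    - [35,0,0,0.2,0]
    - [35,0,0,0.4,0]
    - [35,0,0,0.55,0]
    - [50,0,0.2,0,-0.1]
    - [50,0.2,0.5,0,-0.15]
    - [50,0.2,0.5,0,0]
    - [50,0,0.315,0,0]
    - [50,0,0,0,0]

```text
clock: 14.4
position: [0.6075, 0.1801, 0.1349]
ee_rot: [-2.201, -2.241, -0.0]
force: [0.3, 0.5, -0.5]
width: 0.495
gripper_force: 0.0
```

```bash
python3 - <<'E'
from h import *
o=st()
im,d=grab('scene');X=cloud('scene',im,d)
m=np.zeros(d.shape,bool);m[225:262,245:292]=im.max(2)[225:262,245:292]<30
p=X[m];p=p[(p[:,2]<.12)&(p[:,2]>.055)&(abs(p[:,0]-.585)<.03)&(abs(p[:,1]-.088)<.03)];print('bow',len(p),p.mean(0),p.min(0),p.max(0))
r=cv2.minAreaRect((p[:,:2]*1000).astype(np.float32));print(r)
B=X[262:300,270:300].reshape(-1,3);t=B[(B[:,2]>.075)&(B[:,2]<.105)];print('tab',len(t),t.mean(0),t.min(0),t.max(0))
E
```

```text
t 14.4 tcp [0.6075 0.1801 0.1349] yline 1.05 F [ 0.3  0.5 -0.5] w 0.495 gf 0.0 j7 -0.5<stdin>:5: RuntimeWarning: Mean of empty slice.
  ret = um.true_divide(
Traceback (most recent call last):
ValueError: zero-size array to reduction operation minimum which has no identity
```

Emit:
apply_moves:
  commands:
    - [50,0.02,0,-0.3,0]
    - [50,0,0,-0.4,0]
    - [50,0,0,-0.25,0]
    - [50,0,0,-0.13,0]
    - [50,0,0,0,0]
    - [0,0,0,0,0]
    - [0,0,0,0,0]
    - [0,0,0,0,0]
    - [0,0,0,0,0]
    - [0,0,0,0,0]
  newtons: 40

```text
clock: 15.7
position: [0.6097, 0.1785, 0.0701]
ee_rot: [2.203, 2.239, 0.001]
force: [1.1, -0.3, 2.0]
width: 0.129
gripper_force: 40.0
```

```bash
python3 - <<'E'
from h import *
o=st();print(o['ft_torque'])
E
```

```text
t 15.7 tcp [0.6097 0.1785 0.0701] yline 0.91 F [ 1.1 -0.3  2. ] w 0.129 gf 40.0 j7 -0.53
[-0.05677984 -0.21401007  0.32544754]
```

The tab is held (opening 11.9 mm). I'll pull about 60 mm, then measure the rest.

Emit:
apply_moves:
  commands:
    - [0,-0.1,-0.002,0,0]
    - [0,-0.2,-0.004,0,0]
    - [0,-0.2,-0.004,0,0]
    - [0,-0.2,-0.004,0,0]
    - [0,-0.2,-0.004,0,0]
    - [0,-0.1,-0.002,0,0]
    - [0,0,0,0,0]
    - [0,0,0,0,0]

```text
clock: 16.7
position: [0.5508, 0.1766, 0.0701]
ee_rot: [2.203, 2.236, 0.003]
force: [7.4, -1.4, -4.0]
width: 0.128
gripper_force: 40.0
```

```bash
python3 - <<'E'
from h import *
o=st()
f=lambda i:np.clip(i.astype(float)*1.8,0,255).astype(np.uint8)
a,d=grab('top');b,e=grab('scene')
A=cv2.resize(f(a)[180:250,185:245],None,fx=6,fy=6,interpolation=cv2.INTER_CUBIC)
B=cv2.resize(f(b)[235:305,285:357],None,fx=6,fy=6,interpolation=cv2.INTER_CUBIC)
cv2.imwrite('pics/f1.png',np.hstack([A,B])[:,:,::-1])
for n,im,dd in(('top',a,d),('scene',b,e)):
    X=cloud(n,im,dd).reshape(-1,3)
    q=X[(abs(X[:,0]-.527)<.03)&(abs(X[:,1]-.227)<.012)&(X[:,2]>.062)&(X[:,2]<.08)];print(n,'fin',len(q),q.mean(0) if len(q) else '')
E
```

```text
t 16.7 tcp [0.5508 0.1766 0.0701] yline 0.85 F [ 7.4 -1.4 -4. ] w 0.128 gf 40.0 j7 -0.57
top fin 0 
scene fin 33 [0.52637787 0.22719095 0.06822887]
```

View pics/f1.png

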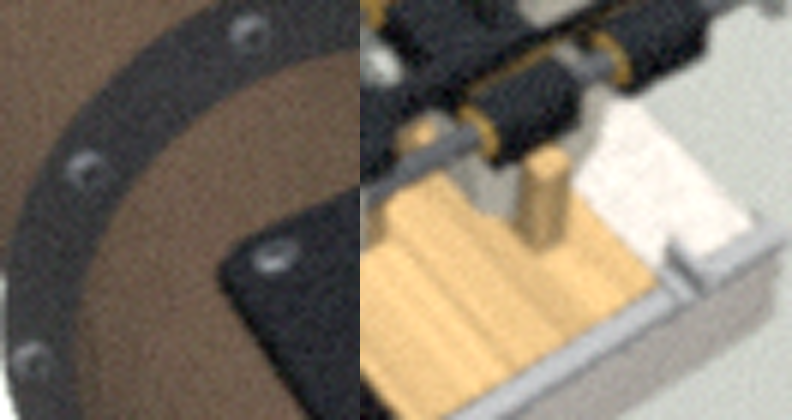

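The scene crop shows the bamboo front edge running from (572,188) to (655,285), slightly short of the fin base at (690,275). I'll measure the gap along the box axis, using the original picture with the shutter closed as calibration.

```bash
python3 - <<'E'
from h import *
np.set_printoptions(precision=4,suppress=True,linewidth=200)
yaw=np.radians(1.0);ex=np.array([np.cos(yaw),np.sin(yaw)]);ey=np.array([-ex[1],ex[0]])
Z=.058
o=observe()['position']
import sys
def edge(im,front0,ys):
    f=im.astype(np.float32); sat=f[...,0]-f[...,2]   # R-B: bamboo
    out=[]
    for y in ys:
        s=np.arange(-.015,.015,.0002)
        pts=np.array([[*(front0+ex*t+ey*y),Z] for t in s]); uv=proj('scene',pts).astype(np.float32)
        v=cv2.remap(sat,uv[None,:,0],uv[None,:,1],cv2.INTER_LINEAR)[0]
        lo,hi=np.median(v[:15]),np.median(v[-15:]); i=np.nonzero(v>(lo+hi)/2)[0][0]; out.append([y,s[i],lo,hi])
    return np.array(out)
im0=cv2.imread('pics/scene.png')[:,:,::-1]; im1,d1=load('scene')
F0=np.array([.5897,.1785])-0*ex; F1=o[:2]-.02*ex
print('closed');print(edge(im0,F0,[.015,.02,.025,.03,.035,.04]))
print('now');print(edge(im1,F1,[.02,.025,.03,.035,.04]))
# fin in box coordinate relative to front F1 : depth cloud both
X=cloud('scene',im1,d1).reshape(-1,3)
q=X[(abs(X[:,0]-.527)<.02)&(abs(X[:,1]-.227)<.012)&(X[:,2]>.062)&(X[:,2]<.08)]
q2=(q[:,:2]-F1)@ex; print('fin x rel front(FK)',np.sort(q2), 'y',(q[:,:2]-F1)@ey)
# intensity profile across the fin top edge z~.07
g=cv2.cvtColor(im1,cv2.COLOR_RGB2GRAY).astype(np.float32)
ry=float(np.median((q[:,:2]-F1)@ey))
for z in(.060,.064,.068):
  for y in (ry-.003,ry,ry+.003):
    s=np.arange(-.016,.012,.001); uv=proj('scene',np.array([[*(F1+ex*t+ey*y),z] for t in s])).astype(np.float32)
    print(z,round(y,3),cv2.remap(g,uv[None,:,0],uv[None,:,1],cv2.INTER_LINEAR)[0].astype(int))
E
```

```text
closed
[[ 0.015   0.      9.4375 34.2344]
 [ 0.02    0.001   7.6562 48.2285]
 [ 0.025   0.0008  7.5322 47.5547]
 [ 0.03    0.0008  6.7812 50.2607]
 [ 0.035   0.0006  7.9648 49.7617]
 [ 0.04    0.001   8.25   50.8262]]
now
[[ 0.02    0.0012 10.0938 55.3398]
 [ 0.025   0.0014 10.0186 55.3203]
 [ 0.03    0.001   8.2617 57.3652]
 [ 0.035   0.001   8.7812 57.6406]
 [ 0.04    0.0006  2.9453 57.4082]]
fin x rel front(FK) [-0.006  -0.0059 -0.0056 -0.0054 -0.0054 -0.0053 -0.0047 -0.0044 -0.0041 -0.004  -0.0039 -0.0038 -0.0038 -0.0037 -0.0037 -0.0036 -0.0036 -0.0035 -0.0035 -0.0033 -0.0031 -0.0031 -0.003  -0.003
 -0.003  -0.0028 -0.0028 -0.0027 -0.0027 -0.0026 -0.0022 -0.002   0.0024] y [0.0445 0.043  0.0452 0.0462 0.044  0.0467 0.048  0.049  0.0452 0.0471 0.0487 0.052  0.0511 0.0472 0.0491 0.0512 0.0539 0.054  0.0486 0.0499 0.0523 0.0542 0.0555 0.057  0.0525 0.0553 0.0578 0.0577
 0.0531 0.0548 0.0572 0.0572 0.0543]
0.06 0.048 [108 109 110 109 108 103  95  84  72  65  70  80  90  99 102 102  99  93  92  95  98  96  95  96  96  98 101 102]
0.06 0.051 [111 111 110 105 100  95  88  80  73  68  73
[... 250 characters left out ...]
3  65  69  78  87  96 101 100  95  93  93  96 100 100 100 100 101 104]
0.064 0.051 [109 109 106 105 108 108 107 103  93  83  73  68  70  81  93 100 105 105 100  96  95  97 100 102 101 100 100 102]
0.064 0.054 [111 112 112 109 106 103  98  94  87  78  72  70  72  81  91  99 105 103  98  95  97 102 105 109 110 110 109 110]
0.068 0.048 [139 138 137 136 135 133 129 124 116 107  96  86  74  70  71  77  84  94 101 103 101  98 101 106 109 112 114 115]
0.068 0.051 [117 117 117 114 113 114 114 111 109 104  95  83  72  68  70  78  88  97 101 101  96  91  92  95  97  95  93  96]
0.068 0.054 [110 110 110 111 109 108 109 108 103  98  92  82  74  70  71  80  92 101 106 105  99  95  96 100 104 105 106 105]
```

```bash
python3 - <<'E'
from h import *
np.set_printoptions(precision=4,suppress=True,linewidth=220)
yaw=np.radians(1.0);ex=np.array([np.cos(yaw),np.sin(yaw)]);ey=np.array([-ex[1],ex[0]])
F0=np.array([.5897,.1785]);im=cv2.imread('pics/top.png')[:,:,::-1]
f=im.astype(np.float32);sat=f[...,0]-f[...,2];g=cv2.cvtColor(im,cv2.COLOR_RGB2GRAY).astype(np.float32)
def prof(ch,y,z,s):
    uv=proj('top',np.array([[*(F0+ex*t+ey*y),z] for t in s])).astype(np.float32); return cv2.remap(ch,uv[None,:,0],uv[None,:,1],cv2.INTER_LINEAR)[0]
s=np.arange(-.012,.014,.0002)
for y in(-.03,-.02,0,.01,.02,.03,.04):
    v=prof(sat,y,.058,s);lo,hi=np.median(v[:15]),np.median(v[-15:]);print('edge',y,s[np.nonzero(v>(lo+hi)/2)[0][0]],lo,hi)
s=np.arange(-.078,-.052,.001);print(s)
for z in(.060,.067,.074):
  for y in(.042,.046,.05,.054,.058): print(z,y,prof(g,y,z,s).astype(int))
# heights from the scene depth: rail and shutter
im1,d1=load('scene');X=cloud('scene',im1,d1).reshape(-1,3)
b=np.c_[(X[:,:2]-F0)@ex,(X[:,:2]-F0)@ey,X[:,2]]
for n,a,c,e,h in(('rail',-.09,-.075,.044,.058),('rail2',-.04,.06,.044,.058),('shutter',-.03,.02,.022,.038)):
    q=b[(b[:,0]>a)&(b[:,0]<c)&(b[:,1]>e)&(b[:,1]<h)&(b[:,2]>.045)];print(n,len(q),np.percentile(q[:,2],[10,50,75,90,98]))
q=b[(b[:,0]>-.075)&(b[:,0]<-.05)&(b[:,1]>.04)&(b[:,1]<.062)&(b[:,2]>.0615)];print('fin',q[np.argsort(q[:,2])])
E
```

```text
edge -0.03 0.0020000000000000365 5.3164062 52.069336
edge -0.02 0.001400000000000035 9.703125 39.222656
edge 0 0.001400000000000035 13.041992 38.976562
edge 0.01 0.00020000000000003175 10.322266 37.36621
edge 0.02 0.0006000000000000328 10.2734375 69.51953
edge 0.03 0.0010000000000000338 11.404297 69.90625
edge 0.04 0.0008000000000000333 10.625 69.66406
[-0.078 -0.077 -0.076 -0.075 -0.074 -0.073 -0.072 -0.071 -0.07  -0.069 -0.068 -0.067 -0.066 -0.065 -0.064 -0.063 -0.062 -0.061 -0.06  -0.059 -0.058 -0.057 -0.056 -0.055 -0.054 -0.053]
0.06 0.042 [97 96 96 92 87 84 82 81 80 80 80 79 81 84 86 85 85 87 90 91 91 92 92 92 91 90]
0.06 0.046 [77 78 79 80 79 78 76 73 70 66 64 63 63 63 63 61 59 68 78 86 93 94 89 83 82 80]
0.06 0.05 [106 106 106 105 102  99  90  82  72  63  59  60  60  60  60  60  59  74  94 105 107 108 105 103 102 102]
0.06 0.054 [112 113 115 116 116 116 110 105  92  77  68  68  68  67  65  65  66  76  94 108 111 114 114 114 114 114]
0.06 0.058 [122 121 120 118 119 120 120 120 117 112 109 109 109 100  91  84  77  79  95 110 112 114 116 118 120 120]
0.067 0.042 [86 86 84 83 81 7
[... 711 characters left out ...]
104  99  93  92  91  92  93  93]
0.074 0.05 [113 112 111 105  97  86  73  64  64  64  63  63  63  63  73  93 109 110 112 112 112 112 112 112 112 113]
0.074 0.054 [118 117 117 116 114 111 102  94  94  94  89  82  78  75  78  93 107 111 114 116 118 119 120 120 120 119]
0.074 0.058 [120 121 122 124 124 124 122 120 120 120 116 112 106 101  98 105 113 117 121 122 122 122 123 124 123 121]
rail 52 [0.0482 0.0561 0.0575 0.0578 0.0583]
rail2 1262 [0.0535 0.4342 0.4651 0.4752 0.4807]
shutter 3336 [0.1536 0.3481 0.423  0.4628 0.4754]
fin [[-0.0593  0.0468  0.0617]
 [-0.0624  0.0542  0.0618]
 [-0.0565  0.053   0.0622]
 ...
 [-0.0569  0.0407  0.4999]
 [-0.0581  0.0408  0.5007]
 [-0.0602  0.0414  0.5014]]
```

```bash
python3 - <<'E'
from h import *
np.set_printoptions(linewidth=220)
im,d=load('scene');g=cv2.cvtColor(im,cv2.COLOR_RGB2GRAY);X=cloud('scene',im,d)
yaw=np.radians(1.0);ex=np.array([np.cos(yaw),np.sin(yaw)]);F1=np.array([.5508,.1766])-.02*ex
v0,v1,u0,u1=270,290,330,350
print('gray');print(g[v0:v1,u0:u1]);print('z mm');print(np.round(X[v0:v1,u0:u1,2]*1000).astype(int))
print('x rel front mm');print(np.round(((X[v0:v1,u0:u1,:2]-F1)@ex)*1000).astype(int))
# predicted silhouettes for fin centre c (rel FK front, with seen bias +1mm) 
for c in(-.003,-.005,-.007):
    for nm,dx,dy,z in(('+x face',.0015,0,.065),('top',0,0,.072),('+y end',0,.007,.065)):
        p=F1+ex*(c+.001+dx)+np.array([-ex[1],ex[0]])*(.050+dy);print(c,nm,proj('scene',[*p,z])[0].round(1))
E
```

```text
gray
[[137 140 141 137 140 141 139 143 140 140 141 140 140 143 141 137 137 135 129 121]
 [139 139 138 142 138 137 137 140 141 138 138 140 137 138 139 138 135 139 140 128]
 [136 139 140 138 133 135 133 136 137 136 136 138 140 140 140 136 137 137 140 133]
 [141 139 138 137 138 134 129 130 133 137 138 141 140 140 139 137 135 132 129 120]
 [141 139 138 136 141 135 119 117 127 133 138 141 140 144 140 139 128 118 112 109]
 [135 138 139 140 139 130 108 104 119 131 138 139 140 140 135 130 120 112 109 109]
 [126 134 137 139 134 116  87  94 106 121 132 136 135 132 120 113 112 113 113 111]
 [118 123 129 135 133 112  83  78  91 107 120 125 118 111 109 110 111 112 111 107]
 [118 111 120 129 128 108  81  68  76  93 107 111 110 104 111 111 110 111 103  95]
 [115 118 115 117 113 102  85  74  63  74  93 107 108 112 112 114 110  93  87  85]
 [116 118 119 111 103 104 101  88  74  63  77  90  96 101 104 101  97  86  81  82]
 [117 118 117 107  93  94 103 102  93  73  68  74  88  96  98  87  83  83  83  91]
 [114 118 112 103  95  90 100 109 103  89  73  68  81  91  90  80  84  91  94  88]
 [112 107  98  9
[... 17254 characters left out ...]
             8                    4                    3                    0                   -1                   -4
                    -6                   -9                  -12                  -15                  -18                  -20                  -23                  -26                  -28                  -32]]
-0.003 +x face [336.9 280.6]
-0.003 top [337.9 278. ]
-0.003 +y end [340.1 283. ]
-0.005 +x face [337.8 280.1]
-0.005 top [338.8 277.4]
-0.005 +y end [341.  282.5]
-0.007 +x face [338.7 279.6]
-0.007 top [339.7 276.9]
-0.007 +y end [341.9 281.9]<stdin>:6: RuntimeWarning: invalid value encountered in cast
<stdin>:7: RuntimeWarning: invalid value encountered in cast
```

The fin centre is about 5–5.5 mm beyond the front edge, so I'll pull that remainder.

Emit:
apply_moves:
  commands:
    - [0,-0.05,-0.001,0,0]
    - [0,-0.037,-0.001,0,0]
    - [0,0,0,0,0]
    - [0,0,0,0,0]
    - [0,0,0,0,0]

```text
clock: 17.42
position: [0.5458, 0.1764, 0.0701]
ee_rot: [2.204, 2.236, 0.003]
force: [8.1, -1.8, -3.3]
width: 0.13
gripper_force: 40.0
```

```bash
python3 - <<'E'
from h import *
np.set_printoptions(precision=4,suppress=True,linewidth=200)
o=st()['position'];im,d=grab('scene');X=cloud('scene',im,d)
yaw=np.radians(1.0);ex=np.array([np.cos(yaw),np.sin(yaw)]);ey=np.array([-ex[1],ex[0]]);F=o[:2]-.02*ex
f=im.astype(np.float32);sat=f[...,0]-f[...,2]
s=np.arange(-.015,.015,.0002)
for y in(.02,.025,.03,.035,.04):
    uv=proj('scene',np.array([[*(F+ex*t+ey*y),.058] for t in s])).astype(np.float32);v=cv2.remap(sat,uv[None,:,0],uv[None,:,1],cv2.INTER_LINEAR)[0]
    lo,hi=np.median(v[:15]),np.median(v[-15:]);print('edge',y,s[np.nonzero(v>(lo+hi)/2)[0][0]])
q=X[270:290,330:350].reshape(-1,3);q=q[(q[:,2]>.0625)&(q[:,2]<.08)];r=(q[:,:2]-F)@ex;print('fin rel',np.median(r[q[:,2]<.0695]),'top',np.median(r[q[:,2]>=.0695]),len(q))
# key bow
m=im.max(2)<30
p=X[m];p=p[(p[:,2]<.115)&(p[:,2]>.06)&(abs(p[:,0]-.585)<.025)&(abs(p[:,1]-.088)<.025)]
if len(p)>5: print('bow',len(p),p.mean(0),p.min(0),p.max(0),cv2.minAreaRect((p[:,:2]*1000).astype(np.float32)))
E
```

```text
t 17.43 tcp [0.5458 0.1764 0.0701] yline 0.84 F [ 8.1 -1.8 -3.3] w 0.13 gf 40.0 j7 -0.58
edge 0.02 0.0010000000000000425
edge 0.025 0.0010000000000000425
edge 0.03 0.0012000000000000413
edge 0.035 0.0014000000000000436
edge 0.04 0.0012000000000000413
fin rel 0.001548292419723869 top 0.0010598263868241984 31
bow 8 [0.5885 0.0801 0.1034] [0.5857 0.0778 0.1026] [0.5914 0.0823 0.1041] ((588.5418090820312, 80.04592895507812), (5.7884521484375, 4.336195945739746), 1.7602633237838745)
```

```bash
python3 -c "
from h import *
st(); print(arm.sign_off())"
```

```text
t 17.48 tcp [0.5457 0.1764 0.0701] yline 0.84 F [ 7.6 -2.3 -3.5] w 0.127 gf 40.0 j7 -0.58
the job is handed in; nothing more can be done
None
```

The job is handed in: the key is home in the lock and turned clockwise to its stop, and the gripper is holding the shutter open with its front edge measured within about 1 mm of the marker.

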